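Unstack the lamp-bracket kit and pack it away

TASK

The lamp-bracket kit has been left in a pile: take it apart from the top and put it away. Pack all three brackets flat, side by side on the floor of the low square tray, which holds them only if the small one lies in the corner of the L and the long one lies beside the two; stand the boxed bulb upright inside the small square pocket, never letting it tip over. Leave the oil bottle standing where it is.

Things in the scene. Friction and masses are not known exactly. Their poses are not given: they have to be found in the camera images.
- long_bracket_web (a point): Long bracket, bottom of the pile, its web showing beside the L: grey-painted steel plate 140 x 46, 8 mm thick, about 0.16 kg, with an upright web to grip (30 long, 10 thick, top 40 mm above the underside). Point: middle of the web, 30 mm above the underside, a good grip height; x along the web, z up. From it the plate spans x -86 to +54, y -41 to +5 mm (web along one long edge).
- l_bracket_web (a point): L bracket, lying on the long one: L-shaped grey-painted steel plate 8 mm thick, about 0.19 kg, with an upright web to grip (30 long, 10 thick, top 40 mm above the underside). Point: middle of the web, 30 mm above the underside; x along the web, z up. From it the long leg spans x -27 to +113, y -21 to +21 mm; the short leg x -27 to +15, y +21 to +71 mm.
- small_bracket_web (a point): Small bracket, lying on the far end of the L's long leg: grey-painted steel plate 80 (x) x 42 (y), 8 mm thick, about 0.11 kg, with an upright web to grip at its centre (30 long, 10 thick, top 40 mm above the underside). Point: middle of the web, 30 mm above the underside; x along the web, z up.
- bulb_box_center (a point): Boxed bulb: upright printed carton 40 x 40, 62 mm tall, 0.04 kg, standing on the L's short leg. Point: its centre, half-way up; x and y square to its sides (x along the L's web within 0.1 rad), z up. To keep the fingers clear of the webs, close them along the L's x and grip about 13 mm above this point.
- tray: Low square grey plastic tray, fixed, 168 x 168 mm outside, 160 x 160 mm inside, walls 4 mm thick, rim 14 mm and inner floor 4 mm above the table. Origin: centre of its underside; x and y along its sides, z up. The packed brackets leave gaps of about 7 mm to each other and to the walls.
- pocket: Small square grey plastic open pocket, fixed, 68 x 68 mm outside, 60 x 60 mm inside, rim 26 mm and inner floor 4 mm above the table. Origin: centre of its underside; x and y along its sides, z up.
- oil_bottle_center (a point): Bystander, loose: a small brown oil bottle with a black cap, 31 mm across and 72 mm tall, standing on the table. This point is its centre, half-way up; z up.
Not all that is in view belongs to the job. What is shaped like the part that bears oil_bottle_center but orange or pink is not meant.

How it is judged:
At the end, for the whole second after the job is handed in: Each bracket flat (0.05 rad) on the tray floor inside its walls, web point 31-37 mm above the tray's underside; boxed bulb upright (0.08 rad) on the pocket floor within 14 mm of its centre; all at rest; oil bottle upright (0.1 rad), within 30 mm of its start (x of long_bracket_web in the frame of tray between -0.08 and 0.08 m and y of long_bracket_web in the frame of tray between -0.08 and 0.08 m and z of long_bracket_web in the frame of tray between 0.031 and 0.037 m and angle between each of long_bracket_web, l_bracket_web, small_bracket_web's own z axis and vertical below 0.05 rad and x of l_bracket_web in the frame of tray between -0.08 and 0.08 m and y of l_bracket_web in the frame of tray between -0.08 and 0.08 m and z of l_bracket_web in the frame of tray between 0.031 and 0.037 m and x of small_bracket_web in the frame of tray between -0.08 and 0.08 m and y of small_bracket_web in the frame of tray between -0.08 and 0.08 m and z of small_bracket_web in the frame of tray between 0.031 and 0.037 m and horizontal distance between bulb_box_center and pocket below 0.014 m and angle between bulb_box_center's own z axis and vertical below 0.08 rad and z of bulb_box_center in the frame of pocket between 0.031 and 0.039 m and linear speed of each of long_bracket, l_bracket, small_bracket, bulb_box, oil_bottle below 0.02 m/s and distance of oil_bottle_center from where it was at the start of the episode below 0.03 m and angle between oil_bottle_center's own z axis and vertical below 0.1 rad); the robot touches nothing.
It fails at once if the boxed bulb is tipped over (more than 0.7 rad) (angle between bulb_box_center's own z axis and vertical above 0.7 rad).
It fails at once if the oil bottle is shoved more than 30 mm or knocked over (distance of oil_bottle_center from where it was at the start of the episode above 0.03 m or angle between oil_bottle_center's own z axis and vertical above 0.4 rad).
It also fails if it takes over 96 s, if anything falls off the work surface, if the arm or the gripper's body presses on something with over 40 N, if the wrist force passes 120 N, or if a joint passes its speed limit or range.

ROBOT

A 7-joint arm with a two-finger parallel gripper is mounted at the origin on a cart in front of the work surface, level with it; the furniture and walls round the work are solid. World frame = base frame: x ahead of the robot, y to its left, z up, the work surface at z = 0. Lengths are in m, angles in rad, forces in N, time in s.
With the tool pointing down it reaches from about 0.4 to 0.85 m from the base axis. Payload 4.5 kg.
Tool frame: the origin (TCP) lies at the centre of the arm's flange, where the gripper is bolted on; the fingertips stand 166 mm ahead of it and the grasp point (between the pads) lies 147 mm ahead of it (r.grip_depth is the distance from the TCP to the grasp point, in m); z points along the fingers, y is the line along which they close (so a half turn about z gives the same grasp; the last joint's range is limited). The gripper opens to 88 mm and grips with 3 to 60 N. Pads are 18 mm wide; open, the fingers measure 123 mm over their backs; the gripper's body (75 mm by 187 mm) begins 45 mm behind the grasp point.
Start: joints at [-1.23, 0.689, -0.195, 1.565, 0.157, 0.902, -0.215], TCP at [0.189, 0.596, 0.405] pointing down, gripper open.
Joint ranges: [-3.01, 3.01], [-0.46, 2.08], [-1.47, 1.51], [0.13, 2.56], [-1, 4.14], [0.04, 2.09], [-2.66, 2.66]. Speed limits (rad/s): [2.57, 2.57, 3.14, 3.14, 3.14, 3.14, 3.14].

INTERFACE

Orientations are given as a unit quaternion [x, y, z, w].
In Python, from plant import status, cams, r, finder gives the robot as it stands.
- The arm moves only by the tool play_rows, never from a script. Its argument "rows" is a list of rows, each a list of 7 numbers: the opening in per cent of the stroke, from 0 (shut) to 100 (fully open), then the shift along the tool's x, y, z in m, then the turn, a rotation vector about the tool's x, y, z in degrees. A call has 1 to 8 rows; each row shifts and turns the commanded pose from where the row before left it, along the tool's axes as they then stand; what a row does not reach is not made up. A row lasts 1/8 s, in which the tool goes at most 62.5 mm and 10.7 degrees, less where a joint would pass 70% of its speed; a pose out of reach is approached as far as the arm can. A call with a gripper value outside its range is refused whole. The fingers move at their own pace and stop on an object; "grip_force" is the grip in N (left out, the last holds). Time passes only in rows, so rows that do not move let the fingers close. It gives the time, the measured TCP pose, the force, the opening and the grip force at its end, in the units of the state.
- status.get_state(): the state, without advancing time (a new reading comes with each control period).
- cams.snapshot(name): name is "side" or "top" or "wrist"; returns the picture (384x512x3 uint8, red, green, blue); there is no depth.
- cams.camera_params(name): a dict with "vfov" (degrees; the focal length in pixels is half the picture's height over the tangent of half this angle, whatever the lens; pixels are square), "cx", "cy" (the principal point, pixels), "R" (3x3) and "t" (3): a world point X has camera coordinates R X + t; the wrist camera has in their place "tool_from_camera" (4x4, takes a point from camera to tool coordinates, whose origin is the TCP and whose axes are the flange's). Camera axes: x right, y down, z forward; pixel columns grow to the right and rows downward; lengths in m; the calibration is good to about 2 mm. A picture is of the moment at which its call begins: read the wrist's pose just before it. camera_params takes no time and is no camera call.
- r.finish_job(): hands the job in; it is judged then, once.
Trained networks look in the newest picture that a camera, given by its name, has taken for a name from the list of things; names that differ only in an ending like _2 or _b are one class to them, and where a whole thing is asked for, a point or a joint stands for the part that bears it (a point fixed in the world has none). Each returns a list of dicts, best first, with "score" (0 to 1); they miss things now and then, are a little off and sometimes report something else, mostly with a low value. They report only what shows in the picture. A call takes as long as a camera call. They do not tell look-alikes from the thing itself.
- finder.spot_in(camera, label): "at" ([x, y, z] in m, in the coordinates of the camera as it stood for that picture, good to about 4 mm: the middle of the surface that is visible of it).
- finder.regions_of(camera, label): "mask" (384x512 bool, what is visible of it).
The state is a dict: "clock": time; "q": joint angles; "qd": joint speeds; "joint_torque": joint torques, N m; "tool_pos": TCP position; "eef_rot": TCP orientation; "contact_force": force on the tool from outside, world axes, zero at the start; "moment": the same for the moment, N m; "opening": opening from 0.0 (shut) to 1.0 (fully open); "finger_force": force on a finger pad.
Only numpy, scipy, OpenCV 4.12 (cv2) and the standard library are available. Lean on these libraries where they do the work, as an engineer would, in place of code of your own. Each camera call takes 0.05 s, during which the arm holds its last target. There are 200 camera calls.

## Working session

There is one attempt and no reset: what is moved stays moved. The work goes in short steps, Python scripts to look and compute and a tool call to move; the robot and the scene stay as the last step left them, time stands still between calls to the robot, and variables do not carry over. Pictures are saved under pics/ and viewed, at most 14 in all, crops included, and the job is handed in when it is done.

Besides the shell and the picture viewer there is one more tool, called after ">>>" as a command line: name --pt "numbers of a row" for each row, then --argument value for the rest. play_rows: Moves the arm, as the interface text tells. Its arguments: {"type":"object","properties":{"rows":{"type":"array","items":{"type":"array","items":{"type":"number"}}},"grip_force":{"type":"number"}},"required":["rows"]}

```bash
ls; mkdir -p pics; python3 - <<'E'
from plant import status,cams,r,finder
import cv2,numpy as np
s=status.get_state();print(s)
a=cams.snapshot("top");b=cams.snapshot("side")
cv2.imwrite("pics/a.png",a[:,:,::-1]);cv2.imwrite("pics/b.png",b[:,:,::-1])
for c in("top","side"):
  p=cams.camera_params(c);R=np.array(p["R"]);t=np.array(p["t"]);print(c,p["vfov"],p["cx"],p["cy"],R.tolist(),t)
  for l in["long_bracket_web","l_bracket_web","small_bracket_web","bulb_box_center","tray","pocket","oil_bottle_center"]:
    try:
      for d in finder.spot_in(c,l)[:3]: print(c,l,round(d["score"],2),np.round(R.T@(np.array(d["at"])-t),4))
    except Exception as e: print(l,e)
print(cams.camera_params("wrist"))
E
```

```text
pics
{'clock': 0.0, 'q': array([-1.23017429,  0.68996167, -0.19447119,  1.5663278 ,  0.15734299,
        0.90248009, -0.21513442]), 'qd': array([-0.00117797, -0.00039596, -0.00256141,  0.00035331,  0.00038046,
       -0.00168598,  0.00336684]), 'joint_torque': array([ 4.90088787e-04, -5.27565622e+01, -1.26695998e+00, -1.53433228e+01,
       -5.27062488e-02,  6.53696770e-03,  1.76340864e-04]), 'tool_pos': array([0.18872134, 0.59549078, 0.40392693]), 'eef_rot': array([ 1.52789348e-01,  9.88258377e-01, -8.91354433e-04, -4.21947675e-05]), 'contact_force': array([-0.08181228,  0.44571507,  0.28254279]), 'moment': array([ 0.02036108,  0.03090154, -0.01035868]), 'finger_force': 0.0, 'opening': 0.9949230795862796}
top 57.79172961699965 249.64530416471064 190.15697412901028 [[-0.015548187887773098, -0.9998103232875006, -0.011729079296789855], [-0.9838348066777087, 0.017390644050743174, -0.17823197992766593], [0.17840214971474436, 0.00876829215093961, -0.9839185891271258]] [-0.00176233  0.5648447   0.80452142]
top long_bracket_web 0.63 [ 0.4956 -0.1649  0.0094]
top long_bracket_web 0.5 [0.5103
[... 873 characters left out ...]
 [ 0.4981 -0.1123  0.0541]
side tray 0.96 [0.5119 0.1988 0.001 ]
side pocket 0.57 [0.4583 0.0025 0.0092]
side oil_bottle_center 0.78 [0.6277 0.0254 0.0411]
side oil_bottle_center 0.77 [0.6507 0.095  0.0383]
side oil_bottle_center 0.51 [ 0.6551 -0.0476  0.0384]
{'vfov': 68.8848188829712, 'cx': 253.3850291289235, 'cy': 197.34273808697702, 'tool_from_camera': array([[-3.32560832e-04, -9.56940218e-01, -2.90284876e-01,
         7.53543514e-02],
       [ 9.99999944e-01, -3.31291692e-04, -5.35145701e-05,
        -4.08469756e-04],
       [-4.49587234e-05, -2.90284878e-01,  9.56940274e-01,
         1.99285149e-02],
       [ 0.00000000e+00,  0.00000000e+00,  0.00000000e+00,
         1.00000000e+00]])}
```

View pics/a.png

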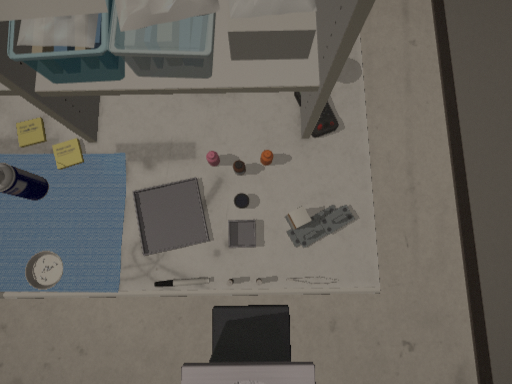

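View pics/b.png

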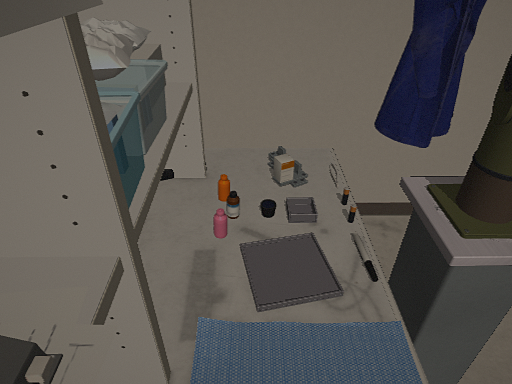

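The top view shows the tray at about (172,216), the pocket at (242,234), the pile at (320,225), and the brown bottle at (240,167) between the pink and orange look-alikes. The shelf overhangs the far side. Next I'll go over the tray and pile with the wrist camera.

```bash
cat > h.py <<'E'
from plant import status,cams,r,finder
import numpy as np,cv2,sys,json
from scipy.spatial.transform import Rotation as Ro
def pose():
    s=status.get_state();return np.array(s["tool_pos"]),Ro.from_quat(s["eef_rot"]).as_matrix(),s
def yaw(R): return np.degrees(np.arctan2(R[1,0],R[0,0]))
def plan(p,a,q,b,n,op):
    """rows from world pos p, yaw a(deg) to q,b"""
    p=np.array(p,float);q=np.array(q,float);d=(q-p)/n;da=((b-a+180)%360-180)/n;out=[]
    for i in range(n):
        t=np.radians(a+da*i);x=np.array([np.cos(t),np.sin(t),0]);y=np.array([np.sin(t),-np.cos(t),0])
        out.append([op]+[round(float(v),4) for v in(d@x,d@y,-d[2])]+[0,0,round(-da,2)])
    for i in range(0,n,8): print(json.dumps(out[i:i+8]).replace(" ",""))
def wcam():
    p,R,s=pose();img=cams.snapshot("wrist");c=cams.camera_params("wrist");T=np.array(c["tool_from_camera"])
    Rw=R@T[:3,:3];tw=R@T[:3,3]+p;f=192/np.tan(np.radians(c["vfov"]/2))
    return img,Rw,tw,f,c["cx"],c["cy"]
def unproj(uv,z,cam):
    _,Rw,tw,f,cx,cy=cam;uv=np.atleast_2d(np.array(uv,float))
    d=np.c_[(uv[:,0]-cx)/f,(uv[:,1]-cy)/f,np.ones(len(uv))]@Rw.T
    return tw+d*((z-tw[2])/d[:,2])[:,None]
def proj(X,cam):
    _,Rw,tw,f,cx,cy=cam;c=(np.atleast_2d(X)-tw)@Rw;return c[:,:2]/c[:,2:]*f+[cx,cy]
def rect(mask):
    m=mask.astype(np.uint8);cs,_=cv2.findContours(m,0,2);k=max(cs,key=cv2.contourArea);return cv2.minAreaRect(k),k
E
python3 -c "
from h import *
p,R,s=pose();print(p,yaw(R))
plan(p,yaw(R),[.44,.19,.40],180,10,100)
plan([.44,.19,.40],180,[.44,-.15,.36],180,8,100)"
```

```text
[0.18876379 0.59582972 0.4047465 ] 162.41870168909043
[[100,-0.0362,-0.0311,0.0005,0,0,-1.76],[100,-0.0352,-0.0322,0.0005,0,0,-1.76],[100,-0.0342,-0.0333,0.0005,0,0,-1.76],[100,-0.0332,-0.0343,0.0005,0,0,-1.76],[100,-0.0321,-0.0353,0.0005,0,0,-1.76],[100,-0.031,-0.0363,0.0005,0,0,-1.76],[100,-0.0299,-0.0372,0.0005,0,0,-1.76],[100,-0.0287,-0.0381,0.0005,0,0,-1.76]]
[[100,-0.0276,-0.039,0.0005,0,0,-1.76],[100,-0.0264,-0.0398,0.0005,0,0,-1.76]]
[[100,-0.0,-0.0425,0.005,0,0,-0.0],[100,-0.0,-0.0425,0.005,0,0,-0.0],[100,-0.0,-0.0425,0.005,0,0,-0.0],[100,-0.0,-0.0425,0.005,0,0,-0.0],[100,-0.0,-0.0425,0.005,0,0,-0.0],[100,-0.0,-0.0425,0.005,0,0,-0.0],[100,-0.0,-0.0425,0.005,0,0,-0.0],[100,-0.0,-0.0425,0.005,0,0,-0.0]]
```

>>> play_rows --pt "100 -0.036 -0.031 0 0 0 -1.8" --pt "100 -0.035 -0.032 0 0 0 -1.8" --pt "100 -0.034 -0.033 0 0 0 -1.8" --pt "100 -0.033 -0.034 0 0 0 -1.8" --pt "100 -0.032 -0.035 0 0 0 -1.8" --pt "100 -0.031 -0.036 0 0 0 -1.8" --pt "100 -0.03 -0.037 0 0 0 -1.7" --pt "100 -0.029 -0.038 0 0 0 -1.7"

```text
clock: 1.8
tool_pos: [0.391, 0.2723, 0.405]
eef_rot: [0.029, 1.0, 0.0, 0.0]
contact_force: [0.3, 0.2, -0.4]
opening: 1.001
finger_force: 0.0
```

>>> play_rows --pt "100 -0.028 -0.039 0 0 0 -1.7" --pt "100 -0.026 -0.04 0 0 0 -1.7" --pt "100 0 0 0 0 0 0"

```text
clock: 2.17
tool_pos: [0.4426, 0.1883, 0.4046]
eef_rot: [0.004, 1.0, -0.001, 0.0]
contact_force: [-0.7, 0.5, 0.2]
opening: 1.001
finger_force: 0.0
```

```bash
python3 - <<'E'
from h import *
c=wcam();cv2.imwrite("pics/c.png",c[0][:,:,::-1]);p,R,s=pose();print(p,yaw(R),R[:,2],s["clock"])
np.savez("tray.npz",*c)
for l in("tray","pocket"):
  for d in finder.regions_of("wrist",l)[:2]:
    m=d["mask"];print(l,d["score"],m.sum(),m.any(0).nonzero()[0][[0,-1]],m.any(1).nonzero()[0][[0,-1]])
    _,k=rect(m)
    ap=cv2.approxPolyDP(cv2.convexHull(k),8,True)[:,0]
    z=.014 if l=="tray" else .026
    print(ap.tolist());W=unproj(ap,z,c);print(np.round(W,4).tolist())
    print(cv2.minAreaRect((unproj(k[:,0],z,c)[:,:2]*1000).astype(np.float32)))
  for d in finder.spot_in("wrist",l)[:1]: print(l,c[1]@np.array(d["at"])+c[2])
E
```

```text
[0.44144997 0.19076121 0.40473784] 179.76814584393915 [ 3.50772846e-04 -9.92795097e-05 -9.99999934e-01] 2.225
tray 0.61 13322 [185 324] [147 278]
[[304, 147], [324, 257], [215, 277], [186, 172]]
[[0.4114, 0.2538, 0.014], [0.5729, 0.2905, 0.014], [0.6056, 0.1277, 0.014], [0.4435, 0.0964, 0.014]]
((508.7861022949219, 192.20968627929688), (170.06646728515625, 168.33628845214844), 11.797446250915527)
tray [0.5071619  0.1924594  0.00874404]
pocket 0.6 2962 [ 91 154] [158 211]
[[148, 159], [154, 205], [101, 211], [92, 164]]
[[0.4237, 0.0518, 0.026], [0.486, 0.0526, 0.026], [0.4941, -0.0205, 0.026], [0.4296, -0.0214, 0.026]]
((458.2144775390625, 15.04909896850586), (77.80218505859375, 72.26367950439453), 89.56246185302734)
pocket 0.16 1422 [ 0 47] [193 240]
[[30, 193], [47, 216], [0, 240], [0, 202]]
[[0.4679, -0.1111, 0.026], [0.5008, -0.0957, 0.026], [0.5362, -0.17, 0.026], [0.4802, -0.1547, 0.026]]
((498.74432373046875, -141.44708251953125), (44.851722717285156, 83.44921875), 25.124507904052734)
pocket [0.45799821 0.00376103 0.00852552]
```

View pics/c.png

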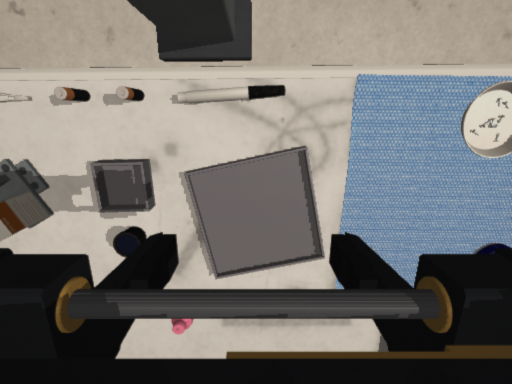

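The wrist view shows the tray with corners at about (186,172), (304,147), (323,257) and (216,277). The pocket is at about (122,185), and the pile is at the left edge. I'll move over the pile.

>>> play_rows --pt "100 0 -0.045 0.005 0 0 0" --pt "100 0 -0.045 0.005 0 0 0" --pt "100 0 -0.045 0.01 0 0 0" --pt "100 0 -0.045 0.01 0 0 0" --pt "100 0 -0.045 0.01 0 0 0" --pt "100 0 -0.045 0.01 0 0 0" --pt "100 0 -0.045 0.01 0 0 0" --pt "100 0 -0.025 0.01 0 0 0"

```text
clock: 3.42
tool_pos: [0.4409, -0.1489, 0.3344]
eef_rot: [0.0, 1.0, -0.0, 0.0]
contact_force: [0.2, 0.5, 0.4]
opening: 1.0
finger_force: 0.0
```

>>> play_rows --pt "100 0 0 0 0 0 0" --pt "100 0 0 0 0 0 0"

```text
clock: 3.68
tool_pos: [0.4413, -0.1458, 0.335]
eef_rot: [-0.002, 1.0, 0.001, 0.0]
contact_force: [-0.3, 0.0, 0.2]
opening: 0.996
finger_force: 0.0
```

```bash
python3 - <<'E'
from h import *
c=wcam();p,R,s=pose();print(p,yaw(R),R[:,2],s["clock"])
np.savez("pile.npz",*c)
cv2.imwrite("pics/d.png",cv2.resize(c[0][60:330,100:460],(800,600),interpolation=cv2.INTER_CUBIC)[:,:,::-1])
for l in["long_bracket_web","l_bracket_web","small_bracket_web","bulb_box_center","pocket"]:
  for d in finder.spot_in("wrist",l)[:2]: print(l,round(d["score"],2),np.round(c[1]@np.array(d["at"])+c[2],4))
  for d in finder.regions_of("wrist",l)[:1]:
    rr,k=rect(d["mask"]);print("  ",d["score"],rr, cv2.approxPolyDP(cv2.convexHull(k),3,True)[:,0].tolist())
E
```

```text
[ 0.44129247 -0.14573192  0.33511464] -179.77779745537921 [ 9.28839771e-04  1.04254720e-03 -9.99999025e-01] 3.725
long_bracket_web 0.68 [ 0.4963 -0.1705  0.0072]
   0.95 ((217.5180206298828, 240.62448120117188), (19.38552474975586, 64.4106674194336), 61.782649993896484) [[243, 220], [235, 241], [214, 252], [186, 250], [228, 224]]
l_bracket_web 0.56 [ 0.4534 -0.155   0.0167]
   0.6 ((248.75, 214.24998474121094), (78.37484741210938, 61.053497314453125), 59.036251068115234) [[204, 196], [255, 168], [292, 234], [222, 227]]
small_bracket_web 0.71 [ 0.4842 -0.215   0.0268]
   0.73 ((181.34710693359375, 228.2972869873047), (37.66514587402344, 71.08668518066406), 61.50436782836914) [[220, 225], [179, 250], [143, 232], [200, 197]]
bulb_box_center 0.84 [ 0.4824 -0.1317  0.0789]
   0.88 ((269.00006103515625, 244.00003051757812), (60.821044921875, 47.404640197753906), 63.43495178222656) [[276, 209], [291, 235], [298, 263], [262, 279], [244, 246], [248, 221]]
pocket 0.63 [0.461  0.0131 0.0052]
   0.94 ((393.5, 201.0), (64.0, 77.0), 90.0) [[432, 175], [421, 232], [364, 233], [355, 225], [361, 170], [419, 169]]
```

View pics/d.png

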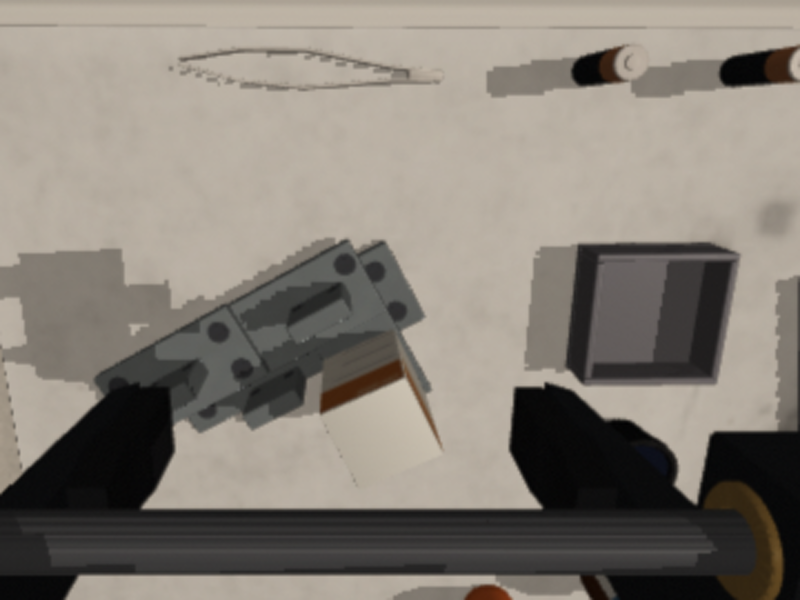

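The crop shows the L web at about (318,310), the small bracket at lower left around (185,365), and the long bracket's web at (275,400). The carton top has corners (322,410), (403,375), (443,450) and (357,487), and the pocket is at (655,320). Next I'll work out the box and pocket poses.

```bash
python3 - <<'E'
from h import *
z=np.load("pile.npz");c=[z[k] for k in z.files]
def q(pts,h):
  u=np.array(pts,float)/[800/360,600/270]+[100,60];W=unproj(u,h,c)[:,:2]
  e=np.diff(np.r_[W,W[:1]],axis=0);print(np.round(W.mean(0),4),"len",np.round(np.hypot(*e.T)*1000,1),"ang",np.round(np.degrees(np.arctan2(e[:,1],e[:,0])),1))
q([(322,410),(403,375),(443,450),(357,487)],.078)
q([(598,258),(738,257),(718,383),(587,383)],.026)
q([(345,240),(395,330)],.016)
q([(97,375),(232,307),(270,370)],.024)
z=np.load("tray.npz");c=[z[k] for k in z.files]
print(cv2.minAreaRect(np.float32([[0,0]]))) 
print(pose()[2]["q"])
E
```

```text
[ 0.4939 -0.1285] len [37.1 39.3 41.  40. ] ang [ 115.5   27.7  -63.5 -157.8]
[0.462  0.0107] len [66.5 65.  66.2 64.5] ang [  90.6    1.9  -89.9 -177.9]
[ 0.4467 -0.131 ] len [52.9 52.9] ang [  29. -151.]
[ 0.4785 -0.2165] len [78.8 37.6 87.6] ang [117.3  27.9 -88.1]
((0.0, 0.0), (0.0, 0.0), 0.0)
[ 0.43530201  0.62003468 -0.33051173  2.10223841  0.41922575  0.48154017
  1.3580857 ]
```

```bash
python3 -c "
from h import *
p,R,s=pose();print(p,yaw(R))
plan(p,yaw(R),[.494,-.128,.27],205.5,4,100)"
```

```text
[ 0.44080803 -0.1477068   0.33471736] -179.97509162717915
[[100,-0.0133,0.0049,0.0162,0,0,-6.37],[100,-0.0138,0.0034,0.0162,0,0,-6.37],[100,-0.0141,0.0019,0.0162,0,0,-6.37],[100,-0.0142,0.0003,0.0162,0,0,-6.37]]
```

>>> play_rows --pt "100 -0.0133 0.0045 0.0162 0 0 -6.4" --pt "100 -0.0138 0.003 0.0162 0 0 -6.4" --pt "100 -0.0141 0.0015 0.0162 0 0 -6.4" --pt "100 -0.0142 0 0.0162 0 0 -6.4" --pt "100 0 0 0 0 0 0" --pt "100 0 0 0 0 0 0"

```text
clock: 4.97
tool_pos: [0.4938, -0.1297, 0.2702]
eef_rot: [-0.221, 0.975, -0.0, -0.0]
contact_force: [-0.2, -0.5, 0.3]
opening: 1.001
finger_force: 0.0
```

```bash
python3 - <<'E'
from h import *
c=wcam();cv2.imwrite("pics/e.png",c[0][:,:,::-1]);p,R,s=pose();print(p,yaw(R))
np.savez("e.npz",*c)
for d in finder.regions_of("wrist","bulb_box_center")[:1]:
    rr,k=rect(d["mask"]);print("  ",d["score"],rr, cv2.approxPolyDP(cv2.convexHull(k),3,True)[:,0].tolist())
E
```

```text
[ 0.4937771  -0.12980183  0.27040843] -154.48612056338595
   0.79 ((254.12600708007812, 220.92283630371094), (77.23783874511719, 60.496944427490234), 88.78113555908203) [[276, 183], [284, 203], [283, 257], [228, 260], [224, 204], [231, 183]]
```

View pics/e.png

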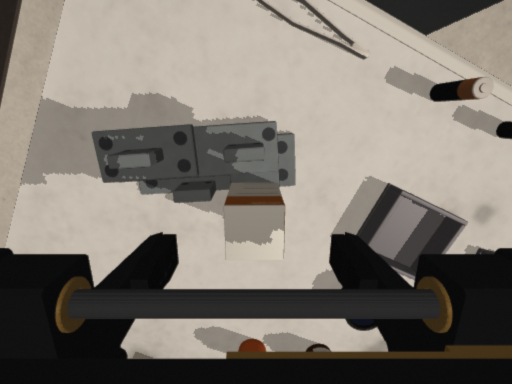

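This view shows the carton top centred between the fingers, at (225..284, 204..259). The pile is well in view, with the L web at (250,153), the small web at (133,158) and the long web at (193,190).

```bash
python3 - <<'E'
from h import *
z=np.load("e.npz");c=[z[k] for k in z.files]
print(unproj([(225,205),(284,203),(284,258),(228,260)],.078,c).mean(0))
g=cv2.resize(c[0][95:225,75:325],(800,416),interpolation=cv2.INTER_CUBIC);cv2.imwrite("pics/f.png",g[:,:,::-1])
E
```

```text
[ 0.49422169 -0.12827842  0.078     ]
```

View pics/f.png

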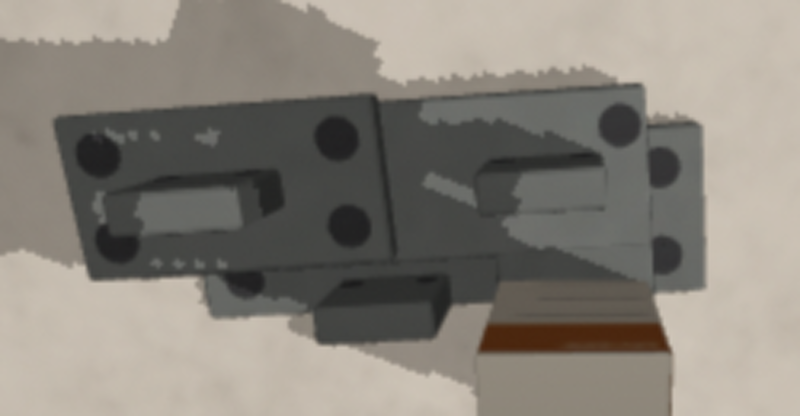

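```bash
python3 - <<'E'
from h import *
z=np.load("e.npz");c=[z[k] for k in z.files]
def q(n,pts,h):
  W=unproj(np.array(pts,float)/3.2+[75,95],h,c)[:,:2]
  e=np.diff(np.r_[W,W[:1]],axis=0);print(n,np.round(W.mean(0),4),"len",np.round(np.hypot(*e.T)*1000,1),"ang",np.round(np.degrees(np.arctan2(e[:,1],e[:,0])),1))
q("small",[(107,192),(238,184),(245,230),(112,236)],.056)
q("L",[(477,172),(603,163),(605,208),(480,214)],.048)
q("long",[(318,307),(440,302),(435,338),(318,343)],.040)
q("smallplate",[(55,118),(375,95),(394,258),(90,279)],.024)
E
```

```text
small [ 0.4917 -0.2263] len [28.6 10.1 29.4  9.7] ang [ 118.9   28.1  -61.9 -156.6]
L [ 0.4544 -0.156 ] len [28.3 10.1 28.4  9.5] ang [ 119.5   28.6  -61.8 -152.1]
long [ 0.5023 -0.1782] len [29.8  9.3 28.9  9.2] ang [ 117.9   15.5  -62.  -159.2]
smallplate [ 0.4918 -0.2265] len [79.4 40.8 79.4 40.8] ang [ 119.4   28.7  -60.5 -151.3]
```

>>> play_rows --pt "100 0 0 0.03 0 0 0" --pt "100 0 0 0.02 0 0 0" --pt "100 0 0 0.013 0 0 0" --pt "100 0 0 0 0 0 0" --pt "45 0 0 0 0 0 0" --pt "45 0 0 0 0 0 0" --pt "35 0 0 0 0 0 0" --pt "35 0 0 0 0 0 0" --grip_force 6

```text
clock: 6.08
tool_pos: [0.4943, -0.1295, 0.207]
eef_rot: [-0.222, 0.975, 0.0, 0.0]
contact_force: [0.1, -0.8, -0.2]
opening: 0.568
finger_force: 0.0
```

>>> play_rows --pt "30 0 0 0 0 0 0" --pt "30 0 0 0 0 0 0"

```text
clock: 6.32
tool_pos: [0.4943, -0.1294, 0.2069]
eef_rot: [-0.222, 0.975, 0.0, 0.0]
contact_force: [0.2, 0.0, 1.0]
opening: 0.455
finger_force: 6.0
```

```bash
python3 -c "
from h import *
plan([.4942,-.129,.297],205.5,[.462,.0107,.27],181,6,30)"
```

```text
[[30,-0.0052,0.0233,0.0045,0,0,4.08],[30,-0.0035,0.0236,0.0045,0,0,4.08],[30,-0.0018,0.0238,0.0045,0,0,4.08],[30,-0.0001,0.0239,0.0045,0,0,4.08],[30,0.0016,0.0238,0.0045,0,0,4.08],[30,0.0033,0.0237,0.0045,0,0,4.08]]
```

>>> play_rows --pt "30 0 0 -0.02 0 0 0" --pt "30 0 0 -0.035 0 0 0" --pt "30 0 0 -0.035 0 0 0" --pt "30 0 0 0 0 0 0"

```text
clock: 6.82
tool_pos: [0.495, -0.1296, 0.2988]
eef_rot: [-0.221, 0.975, -0.001, 0.002]
contact_force: [-0.4, 0.0, -1.0]
opening: 0.452
finger_force: 6.0
```

>>> play_rows --pt "30 -0.0052 0.0233 0.005 0 0 4.1" --pt "30 -0.0035 0.0236 0.005 0 0 4.1" --pt "30 -0.0018 0.0238 0.005 0 0 4.1" --pt "30 0 0.024 0.005 0 0 4.1" --pt "30 0.0016 0.0238 0.005 0 0 4.1" --pt "30 0.0033 0.0237 0.002 0 0 4.1" --pt "30 0 0 0 0 0 0" --pt "30 0 0 0 0 0 0"

```text
clock: 7.82
tool_pos: [0.4617, 0.0093, 0.2695]
eef_rot: [-0.009, 1.0, -0.001, -0.0]
contact_force: [-0.2, 0.1, -0.9]
opening: 0.457
finger_force: 6.0
```

```bash
python3 - <<'E'
from h import *
c=wcam();cv2.imwrite("pics/g.png",c[0][:,:,::-1]);p,R,s=pose();print(p,yaw(R),R[:,2],s["opening"])
np.savez("g.npz",*c)
E
```

```text
[0.46184581 0.00903774 0.26959993] -179.01703683129134 [-5.06718809e-04 -9.21336431e-04 -9.99999447e-01] 0.45441400708872404
```

View pics/g.png

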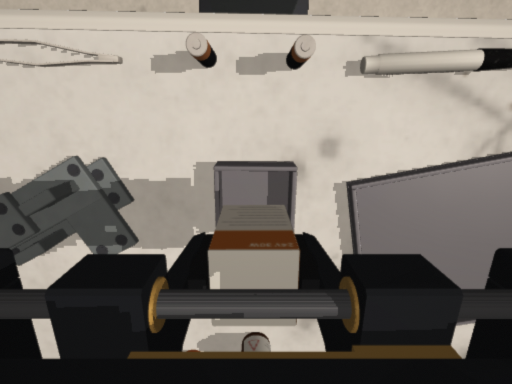

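The carton hangs over the pocket. The pocket's near rim corners are at (215,163) and (296,162).

```bash
python3 - <<'E'
from h import *
z=np.load("g.npz");c=[z[k] for k in z.files]
print(unproj([(215,163),(296,162),(350,183)],[.026,.026,.014],c))
E
```

```text
[[ 0.42556039 -0.02278471  0.026     ]
 [ 0.42357607  0.04232593  0.026     ]
 [ 0.44300885  0.09204769  0.014     ]]
```

>>> play_rows --pt "30 0.002 0 0.025 0 0 0" --pt "30 0 0 0.025 0 0 0" --pt "30 0 0 0.015 0 0 0" --pt "30 0 0 0.005 0 0 0" --pt "30 0 0 0.003 0 0 0" --pt "30 0 0 0 0 0 0" --pt "55 0 0 0 0 0 0" --pt "70 0 0 0 0 0 0"

```text
clock: 8.88
tool_pos: [0.4599, 0.0101, 0.1973]
eef_rot: [-0.009, 1.0, 0.0, 0.0]
contact_force: [-1.2, 0.3, 0.3]
opening: 0.638
finger_force: 0.0
```

>>> play_rows --pt "70 0 0 0 0 0 0" --pt "70 0 0 -0.015 0 0 0" --pt "70 0 0 -0.03 0 0 0" --pt "90 0 0 -0.03 0 0 0" --pt "90 0 0 -0.03 0 0 0" --pt "90 0 0 0 0 0 0"

```text
clock: 9.62
tool_pos: [0.4602, 0.01, 0.3035]
eef_rot: [-0.009, 1.0, 0.0, 0.002]
contact_force: [0.2, -0.2, -0.2]
opening: 0.897
finger_force: 0.0
```

```bash
python3 - <<'E'
from h import *
c=wcam();p,R,s=pose();print(p,yaw(R))
np.savez("g2.npz",*c)
for d in finder.spot_in("wrist","bulb_box_center")[:1]: print(c[1]@np.array(d["at"])+c[2])
# tcp target over small: web pt z .046 -> tcp .193 ; hover .25
plan(p,yaw(R),[.4917,-.2264,.29],118.7,8,70)
E
```

```text
[0.45988982 0.00998238 0.30245822] -179.00032235266735
[0.45536159 0.00949829 0.06446968]
[[70,-0.0035,-0.0296,0.0016,0,0,7.79],[70,-0.0074,-0.0289,0.0016,0,0,7.79],[70,-0.0113,-0.0276,0.0016,0,0,7.79],[70,-0.0149,-0.0258,0.0016,0,0,7.79],[70,-0.0183,-0.0236,0.0016,0,0,7.79],[70,-0.0213,-0.0209,0.0016,0,0,7.79],[70,-0.0239,-0.0178,0.0016,0,0,7.79],[70,-0.0261,-0.0144,0.0016,0,0,7.79]]
```

>>> play_rows --pt "60 -0.0035 -0.0296 0.002 0 0 7.8" --pt "60 -0.0074 -0.0289 0.002 0 0 7.8" --pt "60 -0.0113 -0.0276 0.002 0 0 7.8" --pt "60 -0.0149 -0.0258 0.002 0 0 7.8" --pt "60 -0.0183 -0.0236 0.002 0 0 7.8" --pt "60 -0.0213 -0.0209 0.001 0 0 7.8" --pt "60 -0.0239 -0.0178 0.001 0 0 7.8" --pt "60 -0.0261 -0.0144 0.001 0 0 7.8"

```text
clock: 10.72
tool_pos: [0.4911, -0.2271, 0.2873]
eef_rot: [0.512, 0.859, -0.001, -0.001]
contact_force: [0.8, 0.8, 0.0]
opening: 0.6
finger_force: 0.0
```

>>> play_rows --pt "60 0 0 0 0 0 0" --pt "60 0 0 0 0 0 0" --pt "60 0 0 0 0 0 0"

```text
clock: 11.1
tool_pos: [0.4914, -0.2247, 0.2885]
eef_rot: [0.509, 0.861, 0.0, -0.001]
contact_force: [-0.4, 0.3, -0.4]
opening: 0.603
finger_force: 0.0
```

```bash
python3 - <<'E'
from h import *
c=wcam();p,R,s=pose();print(p,yaw(R),s["q"])
np.savez("s.npz",*c)
P=np.array([.4917,-.2264]);t=np.radians(-61);x=np.array([np.cos(t),np.sin(t)]);y=np.array([-x[1],x[0]])
img=c[0].copy()
for P,z,a in(([.4917,-.2264],.056,-61),([.4544,-.156],.048,-61.3),([.5023,-.1782],.04,-62)):
  t=np.radians(a);x=np.array([np.cos(t),np.sin(t)]);y=np.array([-x[1],x[0]])
  K=[np.r_[np.array(P)+u*x+v*y,z] for u,v in((-.015,-.005),(.015,-.005),(.015,.005),(-.015,.005))]
  cv2.polylines(img,[np.int32(np.round(proj(np.array(K),c)*8))],True,(255,255,0),1,cv2.LINE_AA,3)
cv2.imwrite("pics/h.png",cv2.resize(img[40:340,60:460],(800,600),interpolation=cv2.INTER_CUBIC)[:,:,::-1])
E
```

```text
[ 0.49141396 -0.22494066  0.28866375] 118.78435134801039 [ 0.38983218  0.75304891 -0.07596184  1.92542773  0.11347979  0.46813953
  0.73533196]
```

View pics/h.png

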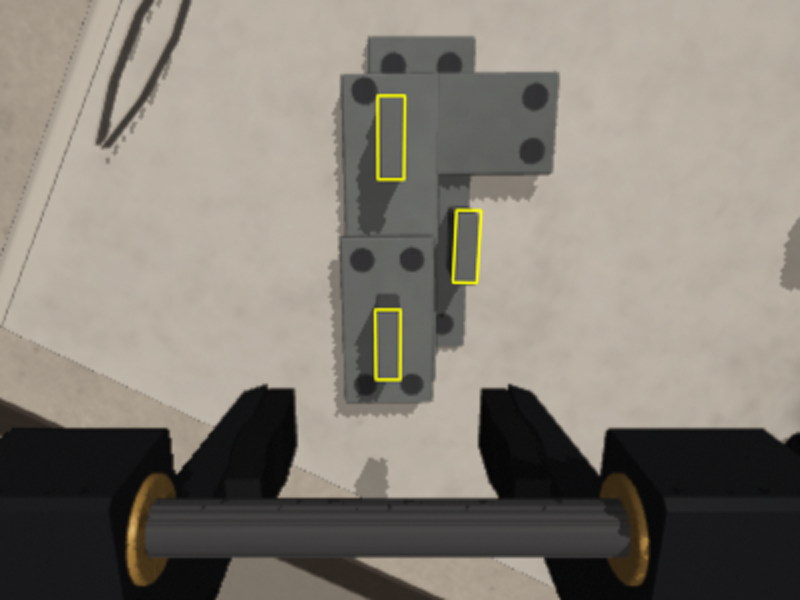

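The predicted web outlines sit on all three webs, so the estimates are good. I'll descend, grip and lift.

>>> play_rows --pt "60 -0.001 0 0.035 0 0 0" --pt "60 0 0 0.035 0 0 0" --pt "60 0 0 0.015 0 0 0" --pt "60 0 0 0.0105 0 0 0" --pt "60 0 0 0 0 0 0" --pt "20 0 0 0 0 0 0" --pt "5 0 0 0 0 0 0" --pt "5 0 0 0 0 0 0" --grip_force 40

```text
clock: 12.15
tool_pos: [0.492, -0.2273, 0.1939]
eef_rot: [0.51, 0.86, 0.0, 0.0]
contact_force: [-0.8, -0.0, 0.0]
opening: 0.281
finger_force: 0.0
```

>>> play_rows --pt "5 0 0 0 0 0 0" --pt "5 0 0 0 0 0 0" --pt "5 0 0 0 0 0 0"

```text
clock: 12.52
tool_pos: [0.492, -0.2272, 0.1936]
eef_rot: [0.51, 0.86, 0.0, 0.0]
contact_force: [0.0, -0.0, 1.8]
opening: 0.111
finger_force: 40.0
```

```bash
python3 - <<'E'
from h import *
p,R,s=pose();print(p,yaw(R),s["opening"],s["finger_force"],R[:,2])
p[2]+=.1
plan(p,yaw(R),[.46,.13,.32],101.5,8,5)
E
```

```text
[ 0.49200061 -0.22719696  0.19355448] 118.62454397826022 0.11050561188123005 39.99513393267989 [ 4.17352565e-04 -2.29389833e-05 -9.99999913e-01]
[[5,0.0411,0.0179,-0.0033,0,0,2.14],[5,0.0417,0.0163,-0.0033,0,0,2.14],[5,0.0423,0.0148,-0.0033,0,0,2.14],[5,0.0429,0.0132,-0.0033,0,0,2.14],[5,0.0433,0.0116,-0.0033,0,0,2.14],[5,0.0437,0.0099,-0.0033,0,0,2.14],[5,0.0441,0.0083,-0.0033,0,0,2.14],[5,0.0443,0.0066,-0.0033,0,0,2.14]]
```

>>> play_rows --pt "5 0 0 -0.02 0 0 0" --pt "5 0 0 -0.04 0 0 0" --pt "5 0 0 -0.04 0 0 0" --pt "5 0.041 0.018 -0.003 0 0 2.1" --pt "5 0.042 0.0163 -0.003 0 0 2.1" --pt "5 0.0423 0.0148 -0.003 0 0 2.1" --pt "5 0.043 0.013 -0.003 0 0 2.2" --pt "5 0.0433 0.0116 -0.003 0 0 2.2"

```text
clock: 13.52
tool_pos: [0.4711, -0.0023, 0.3083]
eef_rot: [0.589, 0.808, -0.0, -0.0]
contact_force: [2.1, 0.6, -1.2]
opening: 0.108
finger_force: 40.0
```

>>> play_rows --pt "5 0.044 0.01 -0.003 0 0 2.1" --pt "5 0.044 0.008 -0.003 0 0 2.2" --pt "5 0.044 0.007 -0.003 0 0 2.1" --pt "5 0 0 0 0 0 0" --pt "5 0 0 0 0 0 0" --pt "5 0 0 0 0 0 0"

```text
clock: 14.28
tool_pos: [0.4597, 0.1286, 0.3173]
eef_rot: [0.634, 0.774, -0.001, 0.0]
contact_force: [-0.7, -0.2, -0.7]
opening: 0.113
finger_force: 40.0
```

```bash
cat >> h.py <<'E'
def traydraw(img,c,T,yw,col=(255,255,0)):
    t=np.radians(yw);x=np.array([np.cos(t),np.sin(t)]);y=np.array([-x[1],x[0]])
    for h,z in((.084,.014),(.08,.004)):
        K=np.array([np.r_[np.array(T)+u*h*x+v*h*y,z] for u,v in((-1,-1),(1,-1),(1,1),(-1,1))])
        cv2.polylines(img,[np.int32(np.round(proj(K,c)*8))],True,col,1,cv2.LINE_AA,3)
E
python3 - <<'E'
from h import *
c=wcam();p,R,s=pose();print(p,yaw(R),s["opening"],s["finger_force"],R[:,2])
np.savez("t2.npz",*c)
img=c[0].copy();traydraw(img,c,[.509,.192],11.5)
cv2.imwrite("pics/i.png",cv2.resize(img,(800,600),interpolation=cv2.INTER_CUBIC)[:,:,::-1])
E
```

```text
[0.45974458 0.12866955 0.31734208] 101.37724892760288 0.11131875545760134 39.994975877925754 [-3.87871516e-04 -7.32667451e-04 -9.99999656e-01]
```

View pics/i.png

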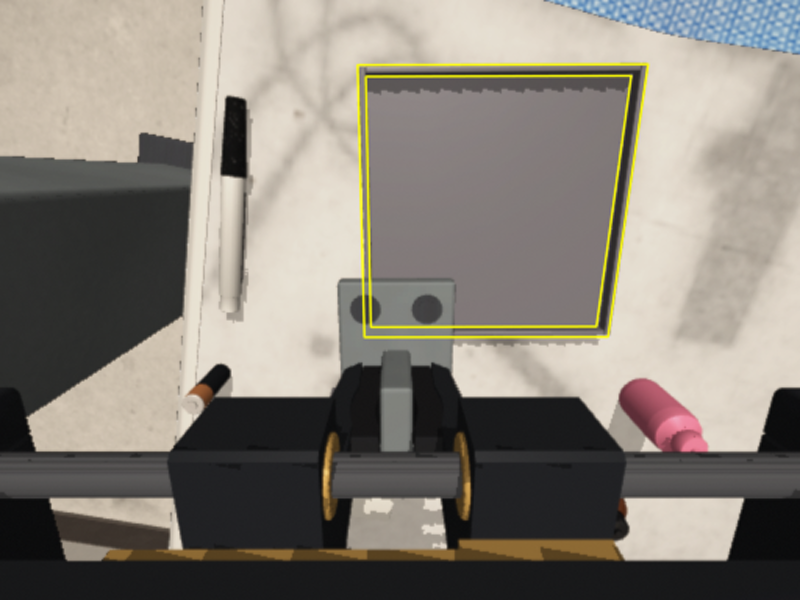

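The tray outline agrees with the picture to about 1 mm (a small shift to centre (0.510, 0.191)). The small bracket hangs level, with its plate visible at about (340..455, 280).

```bash
python3 - <<'E'
from h import *
plan([.4597,.1287,.3173],101.4,[.565,.176,.25],101.5,4,5)
E
```

```text
[[5,0.0064,0.0281,0.0168,0,0,-0.02],[5,0.0064,0.0281,0.0168,0,0,-0.02],[5,0.0064,0.0281,0.0168,0,0,-0.02],[5,0.0064,0.0282,0.0168,0,0,-0.02]]
```

>>> play_rows --pt "5 0.0064 0.0281 0.0168 0 0 0" --pt "5 0.0064 0.0281 0.0168 0 0 0" --pt "5 0.0064 0.0281 0.0168 0 0 0" --pt "5 0.0064 0.0281 0.0168 0 0 0" --pt "5 0 0 0 0 0 0" --pt "5 0 0 0 0 0 0" --pt "5 0 0 0 0 0 0"

```text
clock: 15.2
tool_pos: [0.564, 0.1768, 0.2508]
eef_rot: [0.633, 0.774, -0.0, -0.0]
contact_force: [-0.1, 0.4, -1.6]
opening: 0.108
finger_force: 40.0
```

```bash
python3 - <<'E'
from h import *
for i in range(3):
  p,R,s=pose();print(p,yaw(R),R[:,2])
c=wcam();np.savez("t3.npz",*c)
p,R,s=pose();print(p,yaw(R),R[:,2])
E
```

```text
[0.56401699 0.17683325 0.25078694] 101.46973795619057 [-5.77330078e-04 -2.96585506e-04 -9.99999789e-01]
[0.56401699 0.17683325 0.25078694] 101.46973795619057 [-5.77330078e-04 -2.96585506e-04 -9.99999789e-01]
[0.56401699 0.17683325 0.25078694] 101.46973795619057 [-5.77330078e-04 -2.96585506e-04 -9.99999789e-01]
[0.56413953 0.17702088 0.25083944] 101.48131177463151 [-2.12142531e-04 -9.46388929e-05 -9.99999973e-01]
```

>>> play_rows --pt "5 0 0.001 0.03 0 0 0" --pt "5 0 0 0.02 0 0 0" --pt "5 0 0 0.01 0 0 0" --pt "5 0 0 0.005 0 0 0" --pt "5 0 0 0.004 0 0 0" --pt "5 0 0 0 0 0 0" --pt "5 0 0 0 0 0 0"

```text
clock: 16.12
tool_pos: [0.5658, 0.1779, 0.1816]
eef_rot: [0.633, 0.775, 0.0, 0.0]
contact_force: [-0.3, -0.4, -0.6]
opening: 0.114
finger_force: 40.0
```

>>> play_rows --pt "30 0 0 0 0 0 0" --pt "35 0 0 0 0 0 0" --pt "35 0 0 -0.01 0 0 0" --pt "50 0 0 -0.03 0 0 0" --pt "50 0 0 -0.04 0 0 0" --pt "60 0 0 -0.04 0 0 0" --pt "60 0 0 0 0 0 0"

```text
clock: 17.0
tool_pos: [0.5668, 0.178, 0.3049]
eef_rot: [0.633, 0.774, 0.003, 0.002]
contact_force: [0.1, 0.1, -0.5]
opening: 0.601
finger_force: 0.0
```

```bash
python3 - <<'E'
from h import *
p,R,s=pose();print(p,yaw(R),R[:,2])
plan(p,yaw(R),[.4544,-.156,.29],118.7,9,60)
E
```

```text
[0.56683476 0.17804374 0.30494618] 101.50824139255474 [ 0.00687393  0.00232616 -0.99997367]
[[60,-0.0339,-0.0196,0.0017,0,0,-1.91],[60,-0.0332,-0.0208,0.0017,0,0,-1.91],[60,-0.0325,-0.0219,0.0017,0,0,-1.91],[60,-0.0317,-0.0229,0.0017,0,0,-1.91],[60,-0.031,-0.024,0.0017,0,0,-1.91],[60,-0.0301,-0.025,0.0017,0,0,-1.91],[60,-0.0293,-0.026,0.0017,0,0,-1.91],[60,-0.0284,-0.0269,0.0017,0,0,-1.91]]
[[60,-0.0275,-0.0279,0.0017,0,0,-1.91]]
```

>>> play_rows --pt "60 -0.034 -0.0196 0.002 0 0 -1.9" --pt "60 -0.0332 -0.0208 0.002 0 0 -1.9" --pt "60 -0.0325 -0.022 0.002 0 0 -1.9" --pt "60 -0.0317 -0.023 0.002 0 0 -1.9" --pt "60 -0.031 -0.024 0.002 0 0 -1.9" --pt "60 -0.03 -0.025 0.002 0 0 -1.9" --pt "60 -0.0293 -0.026 0.002 0 0 -1.9" --pt "60 -0.0284 -0.027 0.001 0 0 -1.9"

```text
clock: 18.0
tool_pos: [0.4646, -0.1201, 0.2857]
eef_rot: [0.524, 0.852, -0.0, -0.0]
contact_force: [-0.2, -0.8, -0.5]
opening: 0.597
finger_force: 0.0
```

>>> play_rows --pt "60 -0.0275 -0.028 0 0 0 -1.9" --pt "60 0 0 0 0 0 0" --pt "60 0 0 0 0 0 0" --pt "60 0 0 0 0 0 0"

```text
clock: 18.5
tool_pos: [0.4531, -0.1548, 0.2861]
eef_rot: [0.509, 0.861, 0.0, -0.0]
contact_force: [0.0, 0.0, -0.0]
opening: 0.601
finger_force: 0.0
```

```bash
cat >> h.py <<'E'
def webdraw(img,c,P,z,a):
  t=np.radians(a);x=np.array([np.cos(t),np.sin(t)]);y=np.array([-x[1],x[0]])
  K=[np.r_[np.array(P)+u*x+v*y,z] for u,v in((-.015,-.005),(.015,-.005),(.015,.005),(-.015,.005))]
  cv2.polylines(img,[np.int32(np.round(proj(np.array(K),c)*8))],True,(255,255,0),1,cv2.LINE_AA,3)
E
python3 - <<'E'
from h import *
c=wcam();p,R,s=pose();print(p,yaw(R),R[:,2])
np.savez("l.npz",*c)
img=c[0].copy()
webdraw(img,c,[.4544,-.156],.048,-61.3);webdraw(img,c,[.5023,-.1782],.04,-62)
cv2.imwrite("pics/j.png",cv2.resize(img[100:340,100:420],(800,600),interpolation=cv2.INTER_CUBIC)[:,:,::-1])
E
```

```text
[ 0.45313934 -0.15486981  0.28611251] 118.76343999682616 [ 2.12943340e-04  8.10235133e-04 -9.99999649e-01]
```

View pics/j.png

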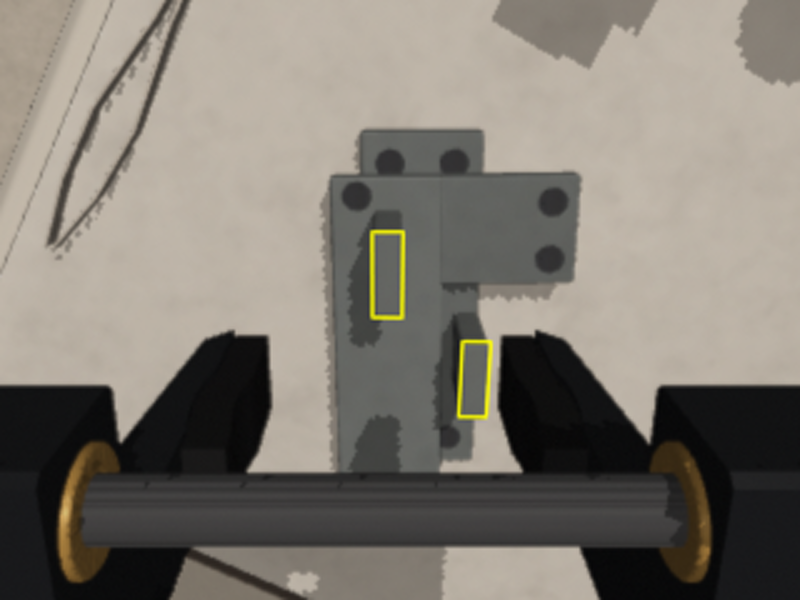

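The L and long webs still match their predicted outlines. I'll grip the L.

>>> play_rows --pt "60 -0.0015 0.0005 0.035 0 0 0" --pt "60 0 0 0.035 0 0 0" --pt "60 0 0 0.02 0 0 0" --pt "60 0 0 0.011 0 0 0" --pt "60 0 0 0 0 0 0" --pt "20 0 0 0 0 0 0" --pt "5 0 0 0 0 0 0" --pt "5 0 0 0 0 0 0" --grip_force 60

```text
clock: 19.55
tool_pos: [0.4539, -0.1574, 0.1857]
eef_rot: [0.51, 0.86, 0.0, 0.0]
contact_force: [-0.4, -0.5, -0.6]
opening: 0.283
finger_force: 0.0
```

>>> play_rows --pt "5 0 0 0 0 0 0" --pt "5 0 0 0 0 0 0" --pt "5 0 0 0 0 0 0" --pt "5 0 0 -0.015 0 0 0" --pt "5 0 0 -0.035 0 0 0" --pt "5 0 0 -0.04 0 0 0" --pt "5 0 0 -0.02 0 0 0"

```text
clock: 20.42
tool_pos: [0.4534, -0.1575, 0.2976]
eef_rot: [0.511, 0.86, 0.0, 0.001]
contact_force: [0.5, -0.3, -1.6]
opening: 0.106
finger_force: 59.9
```

```bash
python3 - <<'E'
from h import *
p,R,s=pose();print(p,yaw(R),s["opening"],s["finger_force"],s["contact_force"],s["moment"])
T=np.array([.510,.191]);ph=np.radians(-78.5);e=np.array([np.cos(ph),np.sin(ph)]);f=np.array([-e[1],e[0]])
for n,u,v in(("L",-.043,.001),("long",.016,-.032)): print(n,T+u*e+v*f)
q=T-.043*e+.001*f
plan([.4542,-.1565,.295],118.7,[q[0],q[1],.29],101.5,9,5)
E
```

```text
[ 0.45344805 -0.15749125  0.29759795] 118.6012129147299 0.10631729542304967 59.937462229281664 [ 0.54671236 -0.29518696 -1.58612514] [-0.04723185  0.02653457 -0.03251172]
L [0.5024071  0.23333613]
long [0.4818323  0.16894143]
[[5,0.0354,0.0255,0.0006,0,0,1.91],[5,0.0363,0.0243,0.0006,0,0,1.91],[5,0.037,0.0231,0.0006,0,0,1.91],[5,0.0378,0.0218,0.0006,0,0,1.91],[5,0.0385,0.0206,0.0006,0,0,1.91],[5,0.0392,0.0193,0.0006,0,0,1.91],[5,0.0398,0.0179,0.0006,0,0,1.91],[5,0.0404,0.0166,0.0006,0,0,1.91]]
[[5,0.0409,0.0153,0.0006,0,0,1.91]]
```

>>> play_rows --pt "5 0.0355 0.0255 0 0 0 1.9" --pt "5 0.0363 0.0243 0 0 0 1.9" --pt "5 0.037 0.023 0 0 0 1.9" --pt "5 0.0378 0.022 0 0 0 1.9" --pt "5 0.0385 0.0206 0 0 0 1.9" --pt "5 0.0392 0.0193 0 0 0 1.9" --pt "5 0.0398 0.018 0 0 0 1.9" --pt "5 0.0404 0.0166 0 0 0 1.9"

```text
clock: 21.42
tool_pos: [0.4965, 0.1906, 0.2958]
eef_rot: [0.62, 0.785, -0.0, -0.0]
contact_force: [0.7, -0.2, -1.9]
opening: 0.11
finger_force: 59.9
```

>>> play_rows --pt "5 0.041 0.0153 0 0 0 1.9" --pt "5 0 0 0 0 0 0" --pt "5 0 0 0 0 0 0" --pt "5 0 0 0 0 0 0"

```text
clock: 21.92
tool_pos: [0.5023, 0.2311, 0.2955]
eef_rot: [0.633, 0.774, -0.001, 0.0]
contact_force: [0.4, 0.8, -1.6]
opening: 0.106
finger_force: 59.9
```

```bash
python3 - <<'E'
from h import *
c=wcam();p,R,s=pose();print(p,yaw(R),R[:,2])
np.savez("l2.npz",*c)
img=c[0].copy()
traydraw(img,c,[.51,.191],11.5);webdraw(img,c,[.5655,.1775],.044,-78.5)
cv2.imwrite("pics/k.png",cv2.resize(img,(800,600),interpolation=cv2.INTER_CUBIC)[:,:,::-1])
s1=cams.snapshot("side");cv2.imwrite("pics/side2.png",cv2.resize(s1[170:330,200:413],(800,600))[:,:,::-1])
E
```

```text
[0.50237443 0.23118928 0.29541391] 101.38821231083209 [-5.50002960e-04 -9.13546394e-04 -9.99999431e-01]
```

View pics/k.png

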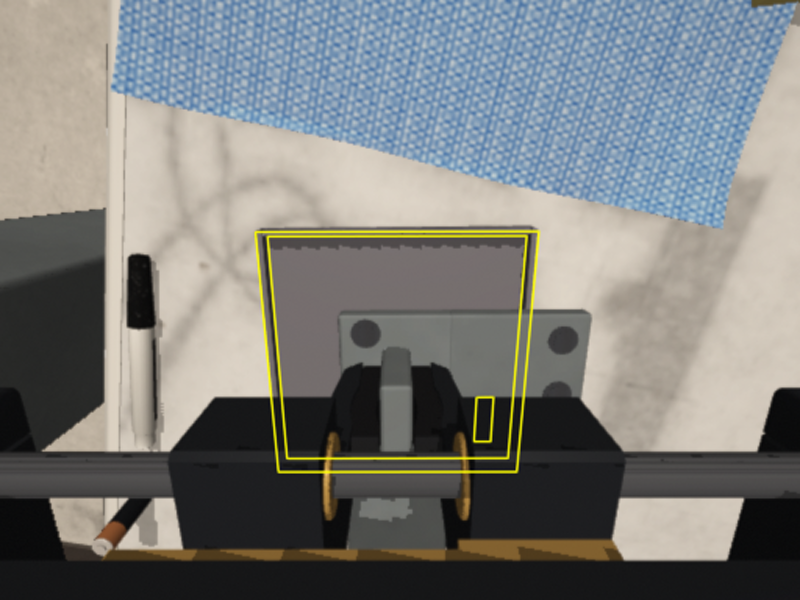

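The L hangs square and level, with its short leg edge at (338..590, 310), and the tray outline agrees within about 2 mm. I'll lower it.

>>> play_rows --pt "5 0.002 0 0.03 0 0 0" --pt "5 0 0 0.03 0 0 0" --pt "5 0 0 0.025 0 0 0" --pt "5 0 0 0.015 0 0 0" --pt "5 0 0 0.007 0 0 0" --pt "5 0 0 0.003 0 0 0" --pt "5 0 0 0 0 0 0"

```text
clock: 22.9
tool_pos: [0.5022, 0.2349, 0.1857]
eef_rot: [0.633, 0.775, 0.0, 0.0]
contact_force: [-1.1, -0.2, -2.2]
opening: 0.108
finger_force: 59.9
```

```bash
python3 - <<'E'
from h import *
c=wcam();np.savez("l3.npz",*c);p,R,s=pose();print(p,yaw(R),R[:,2],s["contact_force"],s["moment"],s["opening"])
E
```

```text
[0.50221258 0.23490999 0.18579789] 101.52139307551671 [ 1.00542814e-03  5.01101330e-04 -9.99999369e-01] [-0.73905075 -0.45957052 -1.72538861] [0.00191261 0.06640504 0.01673004] 0.10464810288029419
```

>>> play_rows --pt "5 -0.001 0 0.0025 0 0 0" --pt "5 0 0 0.0012 0 0 0" --pt "5 0 0 0 0 0 0" --pt "5 0 0 0 0 0 0"

```text
clock: 23.45
tool_pos: [0.5022, 0.2338, 0.1816]
eef_rot: [0.633, 0.774, 0.0, 0.0]
contact_force: [0.2, -0.1, -2.2]
opening: 0.105
finger_force: 59.9
```

>>> play_rows --pt "25 0 0 0 0 0 0" --pt "35 0 0 0 0 0 0" --pt "35 0 0 0 0 0 0" --pt "35 0 0 -0.01 0 0 0" --pt "50 0 0 -0.03 0 0 0" --pt "50 0 0 -0.04 0 0 0" --pt "60 0 0 -0.035 0 0 0" --pt "60 0 0 0 0 0 0"

```text
clock: 24.45
tool_pos: [0.503, 0.2341, 0.2996]
eef_rot: [0.633, 0.774, 0.003, 0.001]
contact_force: [0.9, -0.2, -0.5]
opening: 0.601
finger_force: 0.0
```

```bash
python3 - <<'E'
from h import *
p,R,s=pose();print(p,yaw(R),R[:,2])
plan(p,yaw(R),[.5023,-.1782,.29],118,9,60)
E
```

```text
[0.50302504 0.23409636 0.29960277] 101.51336260835201 [ 0.00543685  0.00274873 -0.99998144]
[[60,-0.0449,-0.0092,0.0011,0,0,-1.83],[60,-0.0446,-0.0107,0.0011,0,0,-1.83],[60,-0.0442,-0.0121,0.0011,0,0,-1.83],[60,-0.0438,-0.0135,0.0011,0,0,-1.83],[60,-0.0433,-0.0149,0.0011,0,0,-1.83],[60,-0.0428,-0.0162,0.0011,0,0,-1.83],[60,-0.0423,-0.0176,0.0011,0,0,-1.83],[60,-0.0417,-0.019,0.0011,0,0,-1.83]]
[[60,-0.0411,-0.0203,0.0011,0,0,-1.83]]
```

>>> play_rows --pt "60 -0.045 -0.009 0.001 0 0 -1.8" --pt "60 -0.0446 -0.0107 0.001 0 0 -1.8" --pt "60 -0.0442 -0.012 0.001 0 0 -1.8" --pt "60 -0.0438 -0.0135 0.001 0 0 -1.8" --pt "60 -0.0433 -0.015 0.001 0 0 -1.9" --pt "60 -0.0428 -0.0162 0.001 0 0 -1.8" --pt "60 -0.0423 -0.0176 0.001 0 0 -1.8" --pt "60 -0.0417 -0.019 0.001 0 0 -1.8"

```text
clock: 25.45
tool_pos: [0.5008, -0.1342, 0.2878]
eef_rot: [0.529, 0.848, -0.0, -0.001]
contact_force: [0.6, -0.0, -0.7]
opening: 0.601
finger_force: 0.0
```

>>> play_rows --pt "60 -0.041 -0.0203 0.002 0 0 -1.8" --pt "60 0 0 0 0 0 0" --pt "60 0 0 0 0 0 0" --pt "60 0 0 0 0 0 0"

```text
clock: 25.95
tool_pos: [0.5012, -0.1767, 0.2863]
eef_rot: [0.515, 0.857, 0.0, -0.001]
contact_force: [0.1, 0.3, 0.4]
opening: 0.598
finger_force: 0.0
```

```bash
python3 - <<'E'
from h import *
c=wcam();p,R,s=pose();print(p,yaw(R),R[:,2])
np.savez("m.npz",*c)
img=c[0].copy()
webdraw(img,c,[.5023,-.1782],.04,-62)
cv2.imwrite("pics/m.png",cv2.resize(img[100:340,100:420],(800,600),interpolation=cv2.INTER_CUBIC)[:,:,::-1])
E
```

```text
[ 0.50122276 -0.17679993  0.28638252] 117.98049995156077 [-2.69328473e-04  1.11836426e-03 -9.99999338e-01]
```

View pics/m.png

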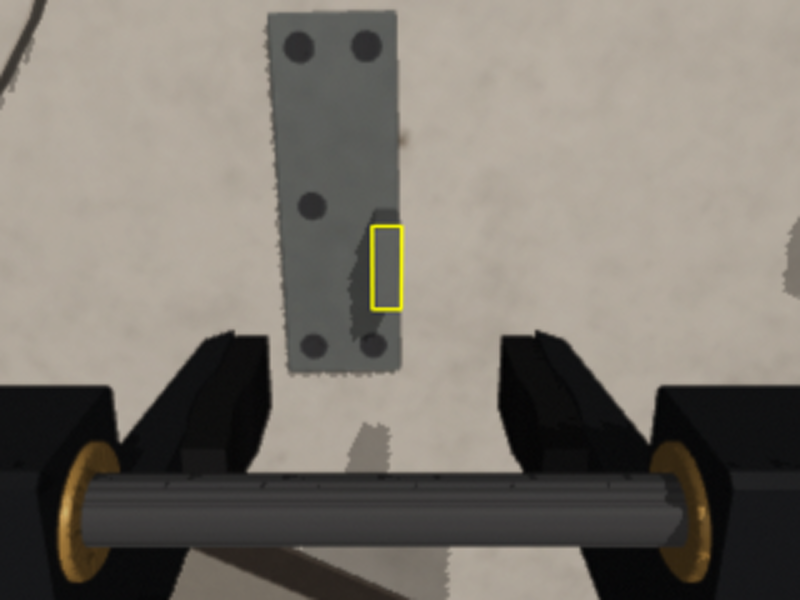

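```bash
python3 - <<'E'
from h import *
z=np.load("m.npz");c=[z[k] for k in z.files]
W=unproj(np.array([(397,12),(402,370),(288,370),(268,12)])/2.5+[100,100],.008,c)[:,:2]
e=np.diff(np.r_[W,W[:1]],axis=0);print(np.hypot(*e.T),np.degrees(np.arctan2(e[:,1],e[:,0])))
E
```

```text
[0.13877526 0.04651793 0.13875766 0.04524882] [ -60.87896821 -152.03881437  118.59707116   27.95828895]
```

>>> play_rows --pt "60 -0.0018 0 0.035 0 0 0" --pt "60 0 0 0.035 0 0 0" --pt "60 0 0 0.02 0 0 0" --pt "60 0 0 0.012 0 0 0" --pt "60 0 0 0.007 0 0 0" --pt "20 0 0 0 0 0 0" --pt "5 0 0 0 0 0 0" --pt "5 0 0 0 0 0 0"

```text
clock: 27.0
tool_pos: [0.502, -0.1802, 0.1781]
eef_rot: [0.516, 0.856, 0.0, 0.001]
contact_force: [-0.6, 0.1, 1.3]
opening: 0.281
finger_force: 0.0
```

>>> play_rows --pt "5 0 0 0 0 0 0" --pt "5 0 0 0 0 0 0" --pt "5 0 0 0 0 0 0"

```text
clock: 27.38
tool_pos: [0.5022, -0.1801, 0.1778]
eef_rot: [0.516, 0.856, 0.0, 0.001]
contact_force: [0.5, -0.2, 2.4]
opening: 0.107
finger_force: 60.0
```

```bash
python3 - <<'E'
from h import *
p,R,s=pose();print(p,yaw(R),s["opening"],s["finger_force"],R[:,2])
q=np.array([.482,.1695]);p[2]+=.12
plan(p,yaw(R),[q[0],q[1],.29],101.5,9,5)
E
```

```text
[ 0.50224515 -0.18008711  0.1778192 ] 117.8443121901364 0.10668245041376807 59.9911492690444 [ 1.35495742e-03 -9.92423385e-05 -9.99999077e-01]
[[5,0.0354,0.0162,0.0009,0,0,1.82],[5,0.0359,0.015,0.0009,0,0,1.82],[5,0.0363,0.0139,0.0009,0,0,1.82],[5,0.0368,0.0127,0.0009,0,0,1.82],[5,0.0372,0.0115,0.0009,0,0,1.82],[5,0.0375,0.0104,0.0009,0,0,1.82],[5,0.0378,0.0092,0.0009,0,0,1.82],[5,0.0381,0.008,0.0009,0,0,1.82]]
[[5,0.0383,0.0068,0.0009,0,0,1.82]]
```

>>> play_rows --pt "5 0 0 -0.02 0 0 0" --pt "5 0 0 -0.04 0 0 0" --pt "5 0 0 -0.04 0 0 0" --pt "5 0 0 -0.015 0 0 0" --pt "5 0.0355 0.016 0 0 0 1.8" --pt "5 0.036 0.015 0 0 0 1.8" --pt "5 0.0363 0.014 0 0 0 1.8" --pt "5 0.0368 0.0127 0 0 0 1.8"

```text
clock: 28.38
tool_pos: [0.4921, -0.0234, 0.2915]
eef_rot: [0.57, 0.822, -0.001, -0.001]
contact_force: [-0.1, 0.1, -0.8]
opening: 0.106
finger_force: 60.0
```

>>> play_rows --pt "5 0.0372 0.0115 0 0 0 1.8" --pt "5 0.0375 0.0104 0 0 0 1.8" --pt "5 0.0378 0.0092 0 0 0 1.8" --pt "5 0.038 0.008 0 0 0 1.9" --pt "5 0.0383 0.0068 0 0 0 1.9" --pt "5 0 0 0 0 0 0" --pt "5 0 0 0 0 0 0" --pt "5 0 0 0 0 0 0"

```text
clock: 29.38
tool_pos: [0.4814, 0.1679, 0.2922]
eef_rot: [0.634, 0.773, -0.001, 0.0]
contact_force: [0.5, -0.0, -2.3]
opening: 0.107
finger_force: 60.0
```

```bash
python3 - <<'E'
from h import *
c=wcam();p,R,s=pose();print(p,yaw(R),R[:,2])
np.savez("n.npz",*c)
img=c[0].copy()
traydraw(img,c,[.51,.192],11.5);webdraw(img,c,[.5655,.1775],.044,-78.5);webdraw(img,c,[.502,.2348],.044,-78.5)
cv2.imwrite("pics/n.png",cv2.resize(img,(800,600),interpolation=cv2.INTER_CUBIC)[:,:,::-1])
E
```

```text
[0.48143666 0.16803351 0.29229668] 101.28285689550091 [-5.47144449e-04 -1.02567010e-03 -9.99999324e-01]
```

View pics/n.png

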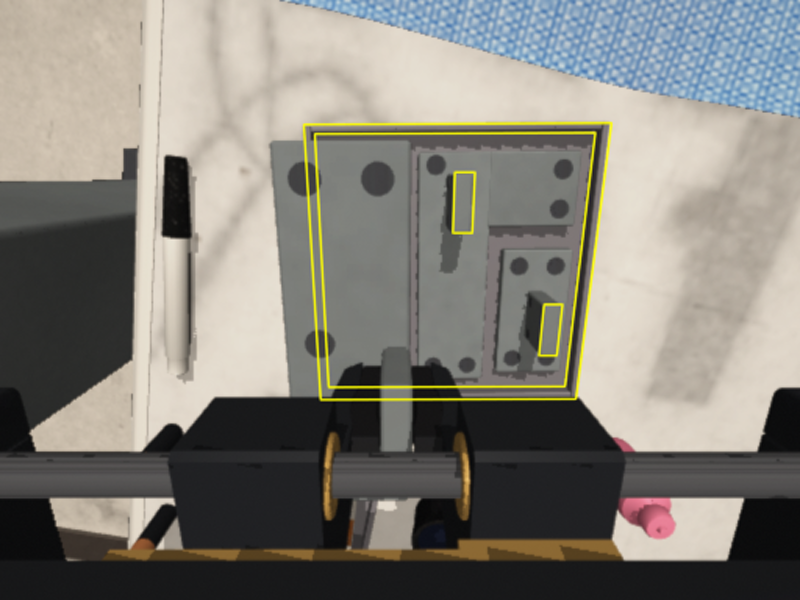

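The L and small bracket lie in the tray as planned and match the drawn outlines. A free strip remains on the left, and I'll measure the L's edge at about (418,150) to (419,378) to place the long bracket.

```bash
python3 - <<'E'
from h import *
z=np.load("n.npz");c=[z[k] for k in z.files]
T=np.array([.510,.192]);ph=np.radians(-78.5);e=np.array([np.cos(ph),np.sin(ph)]);f=np.array([-e[1],e[0]])
W=unproj(np.array([(417,150),(419,378)])/1.5625,.012,c)[:,:2]-T
print(W@e,W@f)
W=unproj(np.array([(306,127),(607,124)])/1.5625,.014,c)[:,:2]-T
print(W@e,W@f)
p,R,s=pose();d=p[:2]-T;print(d@e,d@f)
# plate bottom-frame in hand: far end corners
W=unproj(np.array([(272,141),(410,140)])/1.5625,p[2]-.147-.022,c)[:,:2]-p[:2]
print(W@e,W@f)
E
```

```text
[-0.07033226  0.0699574 ] [-0.02150434 -0.01879531]
[-0.08234766 -0.08317634] [-0.08252686  0.08207949]
0.01779074537854141 -0.03276806802673521
[-0.08531272 -0.0854276 ] [-0.03988563  0.0040999 ]
```

>>> play_rows --pt "5 0.001 0 0.03 0 0 0" --pt "5 0 0 0.03 0 0 0" --pt "5 0 0 0.025 0 0 0" --pt "5 0 0 0.015 0 0 0" --pt "5 0 0 0.006 0 0 0" --pt "5 0 0 0 0 0 0" --pt "5 0 0 0 0 0 0"

```text
clock: 30.3
tool_pos: [0.4814, 0.1706, 0.1872]
eef_rot: [0.633, 0.774, 0.001, 0.0]
contact_force: [0.1, 1.0, -0.8]
opening: 0.106
finger_force: 60.0
```

```bash
python3 - <<'E'
from h import *
p,R,s=pose();T=np.array([.510,.192]);ph=np.radians(-78.5);e=np.array([np.cos(ph),np.sin(ph)]);f=np.array([-e[1],e[0]])
d=p[:2]-T;print(p,yaw(R),d@e,d@f,R[:,2],s["contact_force"],s["moment"])
E
```

```text
[0.48144402 0.17059678 0.18721154] 101.41979074075411 0.015280398817610667 -0.03224983000073769 [ 1.29850772e-03  4.99509300e-04 -9.99999032e-01] [ 0.10262954  0.99296176 -0.75555511] [-0.06409894  0.00025402 -0.01006023]
```

>>> play_rows --pt "5 0 0 0.003 0 0 0" --pt "5 0 0 0.002 0 0 0" --pt "5 0 0 0 0 0 0" --pt "5 0 0 0 0 0 0"

```text
clock: 30.8
tool_pos: [0.4812, 0.1706, 0.1818]
eef_rot: [0.633, 0.774, 0.0, 0.0]
contact_force: [-0.6, 0.5, 3.6]
opening: 0.107
finger_force: 60.0
```

>>> play_rows --pt "25 0 0 0 0 0 0" --pt "35 0 0 0 0 0 0" --pt "35 0 0 0 0 0 0" --pt "35 0 0 -0.01 0 0 0" --pt "50 0 0 -0.03 0 0 0" --pt "50 0 0 -0.04 0 0 0" --pt "50 0.03 0 -0.03 0 0 0"

```text
clock: 31.68
tool_pos: [0.4758, 0.1978, 0.2937]
eef_rot: [0.635, 0.772, 0.0, 0.001]
contact_force: [0.9, 1.2, -0.5]
opening: 0.497
finger_force: 0.0
```

>>> play_rows --pt "50 -0.045 0 -0.02 0 0 0" --pt "50 -0.045 0 -0.02 0 0 0" --pt "50 -0.045 0 0 0 0 0" --pt "50 0 0 0 0 0 0" --pt "50 0 0 0 0 0 0"

```text
clock: 32.3
tool_pos: [0.5017, 0.0682, 0.3318]
eef_rot: [0.633, 0.774, 0.0, -0.0]
contact_force: [0.3, -0.0, 0.2]
opening: 0.506
finger_force: 0.0
```

```bash
python3 - <<'E'
from h import *
c=wcam();p,R,s=pose();print(p,yaw(R))
img=c[0].copy();np.savez("fin.npz",*c)
traydraw(img,c,[.51,.192],11.5);webdraw(img,c,[.5655,.1775],.044,-78.5);webdraw(img,c,[.502,.2348],.044,-78.5);webdraw(img,c,[.4811,.172],.044,-78.5)
sd=cams.snapshot("side")[140:330,190:400]
o=np.hstack([cv2.resize(img[:300],(450,300)),cv2.resize(sd,(350,317))[:300]])
cv2.imwrite("pics/o.png",o[:,:,::-1])
for l in["bulb_box_center","oil_bottle_center"]:
  P=cams.camera_params("side");A=np.array(P["R"]);t=np.array(P["t"])
  for d in finder.spot_in("side",l): print(l,round(d["score"],2),A.T@(np.array(d["at"])-t))
E
```

```text
[0.50159582 0.06885778 0.33161335] 101.52126899028008
bulb_box_center 0.9 [0.46479903 0.03177377 0.05255675]
oil_bottle_center 0.81 [0.65308961 0.09290394 0.03841347]
oil_bottle_center 0.76 [0.62782177 0.02698877 0.04096453]
oil_bottle_center 0.72 [ 0.65318582 -0.04926198  0.03736348]
```

View pics/o.png

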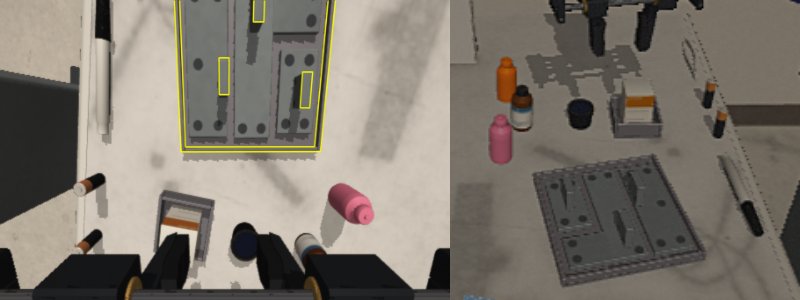

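All three brackets lie flat inside the tray, the carton stands in the pocket, and the brown bottle is where it was. I'm handing the job in.

```bash
python3 -c "
from plant import r
print(r.finish_job())"
```

```text
the job is handed in; nothing more can be done
None
```

The job is handed in: in the last pictures all three brackets lie flat in the tray, the boxed bulb stands upright in the pocket and the oil bottle has not moved; the clock read about 32 s, but no verdict came back.

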